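# Find the socket for the housing nut

### The arm

A 7-joint arm with a two-finger parallel gripper is mounted at the origin on a cart in front of the work surface, level with it; the furniture and walls round the work are solid. World frame = base frame: x ahead of the robot, y to its left, z up, the work surface at z = 0. Lengths are in mm, angles in rad, forces in N, time in s.
With the tool pointing down it reaches from about 400 to 875 mm from the base axis. Payload 4.4 kg.
Tool frame: the origin (TCP) lies at the very end of the fingers, on their centre line; the grasp point (between the pads) lies 19 mm behind it; z points along the fingers, y is the line along which they close (so a half turn about z gives the same grasp; the last joint's range is limited). The gripper opens to 85 mm and grips with 20 to 120 N. Pads are 22 mm wide; open, the fingers measure 114 mm over their backs; the gripper's body (76 mm by 85 mm) begins 54 mm behind the grasp point. The pads swing forward as they close: fully open they stand 13 mm farther back than shut.
Start: joints at [1.27, 0.628, 0.038, 1.517, -0.027, 0.996, -0.02], TCP at [151.249, -632.172, 231.313] pointing down, gripper open.
Joint ranges: [-3.06, 3.06], [-0.37, 2.12], [-1.25, 1.32], [0.18, 2.47], [-1.1, 4.24], [0.23, 1.98], [-2.94, 2.94]. Speed limits (rad/s): [2.57, 2.57, 3.14, 3.14, 3.14, 3.14, 3.14].

### API

Orientations are given as [roll, pitch, yaw] about the fixed x, y, z axes, in that order (R = Rz(yaw) Ry(pitch) Rx(roll)).
In Python, from cell import ctrl gives the robot as it stands.
- The arm moves only by the tool jog_arm, never from a script. Its argument "plan" is a list of rows, each an object of numbers: "tx", "ty", "tz": the shift along the tool's x, y, z as a fraction of full scale; "wx", "wy", "wz": the turn, a rotation vector about the tool's x, y, z as a fraction of full scale; "claw": the closure, from 0 (fully open) to 1 (shut). In form: [{"tx": .., "ty": .., "tz": .., "wx": .., "wy": .., "wz": .., "claw": ..}, ...]. A call has 1 to 12 rows; each row is the pose to reach, as a shift and turn from the pose commanded when the call began, along the tool's axes at that moment; what a row does not reach only later rows make up. Full scale, the value 1, is 300 mm for a shift and 90 degrees for a turn. A row lasts 1/10 s, in which the tool goes at most 50 mm and 8.59 degrees, less where a joint would pass 70% of its speed; a pose out of reach is approached as far as the arm can. A call with a number of a shift or a turn outside -1 to 1 is refused whole. A call with a gripper value outside its range is refused whole. The fingers move at their own pace and stop on an object; the grip force is fixed at half the most. Time passes only in rows, so rows that repeat a pose let the fingers close. It gives the time, the measured TCP pose, the force, the opening and the grip force at its end, in the units of the state.
- ctrl.read_state(): the state, without advancing time (a new reading comes with each control period).
- ctrl.get_image(name): name is "scene" or "top"; returns a dict with "img" (400x640x3 uint8, red, green, blue), "depth" (400x640 float32, mm along the optical axis (not along the pixel's ray), 0 where there is no reading), "fx", "fy", "cx", "cy" (pixels), "distortion" ([k1, k2, p1, p2, k3] as OpenCV has them; the pictures are not rectified), "position" and "orientation" of the camera in the world. Camera axes: x right, y down, z forward; pixel columns grow to the right and rows downward; lengths in mm; the calibration is good to about 2 mm. A picture is of the moment at which its call begins.
- ctrl.finish_job(): hands the job in; it is judged then, once.
Trained networks look in a picture, given as the dict that the camera call returned (one of the last four; its "shot" number tells which), for a name from the list of things; names that differ only in an ending like _2 or _b are one class to them, and where a whole thing is asked for, a point or a joint stands for the part that bears it (a point fixed in the world has none). Each returns a list of dicts, best first, with "score" (0 to 1); they miss things now and then, are a little off and sometimes report something else, mostly with a low value. They report only what shows in the picture. A call takes as long as a camera call.
- ctrl.trace(picture, thing): "pixels" (400x640 bool, what is visible of it) and "extent" ([centre column, centre row, width, height] in pixels, round what is visible of it).
The state is a dict: "clock": time; "qpos": joint angles; "qd": joint speeds; "tau": joint torques, N m; "eef_pos": TCP position; "tool_rot": TCP orientation; "force": force on the tool from outside, world axes, zero at the start; "torque": the same for the moment, N m; "width": finger opening in mm; "gripper_force": force on a finger pad.
Only numpy, scipy, OpenCV 4.12 (cv2) and the standard library are available. Lean on these libraries where they do the work, as an engineer would, in place of code of your own. Each camera call takes 0.05 s, during which the arm holds its last target. There are 200 camera calls.

### The job

The drip pot has been parked on the ring housing, over its nut: lift it off by its handle, keeping it upright, and stand it on the bench beside the housing. Then try the three sockets on the nut in the housing to find the one that fits: it goes fully down and turns only a few degrees before the nut stops it, while a wrong one stays up on top of the nut or spins round loosely. Leave the wrong sockets standing upright on the mat or bench and the other things (oil can, tape roll) where they are, and finish with the right socket fully home on the nut and still held in the gripper: do not let go of it.

Things in the scene. Friction and masses are not known exactly. Their poses are not given: they have to be found in the camera images.
- housing: grey ring housing fixed to the bench, 104 mm outer and 84 mm inner diameter, 50 mm tall, open on top, four small bolt lugs at its foot reaching 66 mm from its axis (16 mm high) and a short port on its +x side reaching 64 mm. Origin: centre of its underside, on the bench
- pot: round aluminium drip pot, 96 mm diameter, 70 mm tall, empty, 350 g, with a rigid arched steel handle over the top (bar 10 mm thick, arch top at 122 mm, straight for 56 mm along the pot's y axis, 111 mm wide overall along y). It stands upright on the ring housing at the start. Origin: centre of its underside; z up
- pot_handle (a point): middle of the straight top of the pot's handle, 122 mm above the pot's origin; the bar runs along y here, so it is pinched along x
- socket_p: one of 3 steel sockets alike outside, mouth down on a rubber mat (190x190x3 mm) at right. Round skirt d 45 mm, z 0-44; above it a hexagon shank to grip, 28 mm across flats, z 44-82. Hexagon bore 34 deep; bores are 23.2, 27.7, 32.2 mm across flats, not told which. Origin: centre of the mouth, z up; flats of shank and bore face +y, -y and every 60 deg. 250 g
- socket_q: one of 3 steel sockets alike outside, mouth down on a rubber mat (190x190x3 mm) at right. Round skirt d 45 mm, z 0-44; above it a hexagon shank to grip, 28 mm across flats, z 44-82. Hexagon bore 34 deep; bores are 23.2, 27.7, 32.2 mm across flats, not told which. Origin: centre of the mouth, z up; flats of shank and bore face +y, -y and every 60 deg. 250 g
- socket_r: one of 3 steel sockets alike outside, mouth down on a rubber mat (190x190x3 mm) at right. Round skirt d 45 mm, z 0-44; above it a hexagon shank to grip, 28 mm across flats, z 44-82. Hexagon bore 34 deep; bores are 23.2, 27.7, 32.2 mm across flats, not told which. Origin: centre of the mouth, z up; flats of shank and bore face +y, -y and every 60 deg. 250 g
- nut_a: one of 3 fixed hexagon nuts (22, 26.5, 31 mm across flats, not told which), z 10-34, top 4 mm tapered, on a round base d 68 x 10 mm, with a 12 mm stud to z 40. The one in the middle of the housing is the one to work on; two spares stand at the left. Origin: centre of the base's underside, z up; flats face +y, -y and every 60 deg
- nut_b: one of 3 fixed hexagon nuts (22, 26.5, 31 mm across flats, not told which), z 10-34, top 4 mm tapered, on a round base d 68 x 10 mm, with a 12 mm stud to z 40. The one in the middle of the housing is the one to work on; two spares stand at the left. Origin: centre of the base's underside, z up; flats face +y, -y and every 60 deg
- nut_c: one of 3 fixed hexagon nuts (22, 26.5, 31 mm across flats, not told which), z 10-34, top 4 mm tapered, on a round base d 68 x 10 mm, with a 12 mm stud to z 40. The one in the middle of the housing is the one to work on; two spares stand at the left. Origin: centre of the base's underside, z up; flats face +y, -y and every 60 deg
- nut_a_seat (a point): centre of the top of this nut's base, 10 mm above its origin: where the middle of a socket's mouth comes to lie when it is fully home. Axes as the nut's
- nut_b_seat (a point): centre of the top of this nut's base, 10 mm above its origin: where the middle of a socket's mouth comes to lie when it is fully home. Axes as the nut's
- nut_c_seat (a point): centre of the top of this nut's base, 10 mm above its origin: where the middle of a socket's mouth comes to lie when it is fully home. Axes as the nut's
- oil_can: bystander, to be left where it is: oil can with a long thin spout, 62 x 83 x 176 mm; origin: centre of its underside
- tape_roll: bystander, to be left where it is: roll of tape lying flat, 68 mm diameter, 19 mm high; origin: centre of its underside

How it is judged:
By the outcome, as a careful person would: the job done as asked, in the order asked, and still so for the second after the job is handed in, while the arm keeps its last pose, push and grip.
It also fails if it takes over 72 s, if anything falls off the work surface, if the arm or the gripper's body presses on something with over 40 N, if the wrist force passes 120 N, or if a joint passes its speed limit or range.

## Working session

There is one attempt and no reset: what is moved stays moved. The work goes in short steps, Python scripts to look and compute and a tool call to move; the robot and the scene stay as the last step left them, time stands still between calls to the robot, and variables do not carry over. Pictures are saved under pics/ and viewed, at most 10 in all, crops included, and the job is handed in when it is done.

Besides the shell and the picture viewer there is one more tool, called after "Emit:" by a JSON object that holds its "fn" and its "kwargs", one argument or row to a line. jog_arm: Moves the arm, as the interface text tells. Shift numbers are shares of 300 mm and turn numbers shares of 90 degrees, none past 1 either way. Its arguments: {"type":"object","properties":{"plan":{"type":"array"}},"required":["plan"]}

```bash
ls; mkdir -p pics; cat > h.py <<'E'
import numpy as np,cv2
from scipy.spatial.transform import Rotation as Rn
from cell import ctrl
def shot(n):return ctrl.get_image(n)
def cloud(p):
    d=p["depth"];v,u=np.mgrid[0:400,0:640]
    K=np.array([[p["fx"],0,p["cx"]],[0,p["fy"],p["cy"]],[0,0,1.]])
    n=cv2.undistortPoints(np.stack([u,v],-1).reshape(-1,1,2).astype(float),K,np.array(p["distortion"],float)).reshape(400,640,2)
    c=np.dstack([n[...,0]*d,n[...,1]*d,d])
    o=np.array(p["orientation"],float)
    R=o if o.shape==(3,3) else Rn.from_euler('xyz',o).as_matrix()
    w=c@R.T+np.array(p["position"]);w[d==0]=np.nan
    return w
def save(p,f):cv2.imwrite("pics/"+f,cv2.cvtColor(p["img"],cv2.COLOR_RGB2BGR))
E
python3 - <<'E'
from h import *
s=ctrl.read_state();print(s)
for n in("scene","top"):
    p=shot(n);save(p,n+"1.png");w=cloud(p);print(n,p["position"],p["orientation"],p["fx"])
    np.save(n+"w.npy",w)
    for t in["housing","pot","pot_handle","socket_p","nut_a","oil_can","tape_roll"]:
        for r in ctrl.trace(p,t)[:4]:
            q=w[r["pixels"]];q=q[~np.isnan(q[:,0])]
            if len(q): print(t,round(r["score"],2),np.round(r["extent"]),np.round(np.percentile(q,[2,50,98],axis=0)).tolist())
E
```

```text
pics
{'clock': 0.0, 'qpos': array([ 1.27018454,  0.62935617,  0.03845132,  1.51838098, -0.02695148,
        0.99633003, -0.01998845]), 'qd': array([-1.72927371e-03,  9.77683826e-05,  3.23738172e-04,  1.27055821e-03,
       -1.12806949e-03, -8.50397685e-04,  2.37593975e-04]), 'tau': array([-1.22719630e-04, -5.63407373e+01,  1.22629881e+00, -1.93446010e+01,
        1.11047199e-02,  1.05585656e-02,  4.58234206e-05]), 'eef_pos': array([ 151.08734976, -631.53414516,  230.37864319]), 'tool_rot': array([-3.13963750e+00,  7.30491820e-05,  2.34841945e-01]), 'force': array([-0.07921267,  0.52890111,  0.22978612]), 'torque': array([ 0.00930402, -0.02179481,  0.04991841]), 'gripper_force': 0.0, 'width': 85.3261035147596}
scene [  83.27910909  711.2218445  1274.7274261 ] [-2.53237695e+00 -2.44560112e-03 -2.51349886e+00] 475.83322294838655
pot 0.88 [350. 211.  34.  49.] [[438.0, -23.0, 45.0], [485.0, 23.0, 86.0], [531.0, 76.0, 176.0]]
pot_handle 0.91 [349. 212.  34.  44.] [[438.0, -20.0, 48.0], [483.0, 24.0, 85.0], [530.0, 76.0, 176.0]]
socket_p 0.8 [414. 165.  16.  28.] [[421.0, -381.0, -2.0], [4
[... 1277 characters left out ...]
0.7 [447. 241.  24.  17.] [[423.0, -311.0, 7.0], [441.0, -290.0, 51.0], [461.0, -278.0, 88.0]]
socket_p 0.52 [436. 212.  21.  20.] [[504.0, -292.0, 2.0], [522.0, -268.0, 49.0], [548.0, -254.0, 88.0]]
nut_a 0.64 [195. 215.  25.  20.] [[496.0, 363.0, 3.0], [524.0, 391.0, 10.0], [553.0, 423.0, 39.0]]
nut_a 0.57 [204. 247.  28.  25.] [[406.0, 333.0, -2.0], [437.0, 361.0, 10.0], [467.0, 395.0, 40.0]]
oil_can 0.89 [204. 183.  28.  23.] [[586.0, 331.0, 2.0], [610.0, 352.0, 61.0], [636.0, 384.0, 99.0]]
oil_can 0.19 [322. 242.  31.  13.] [[428.0, -4.0, 6.0], [435.0, 2.0, 15.0], [462.0, 76.0, 48.0]]
tape_roll 0.62 [369. 178.  23.  20.] [[593.0, -124.0, 2.0], [625.0, -93.0, 19.0], [657.0, -63.0, 24.0]]
```

```bash
python3 - <<'E'
from h import *
a=cv2.imread("pics/scene1.png");b=cv2.imread("pics/top1.png")
c1=cv2.resize(a[130:350,220:440],(600,600),interpolation=2);cv2.imwrite("pics/c1.png",c1)
c2=cv2.resize(b[160:280,180:480],(800,320),interpolation=2);cv2.imwrite("pics/c2.png",c2)
for n in("scene","top"):
    w=np.load(n+"w.npy");x,y,z=w[...,0],w[...,1],w[...,2]
    m=(z>150)&(z<185)&(abs(x-484)<80)&(abs(y-25)<80);q=w[m]
    t=q[q[:,2]>164];c=t.mean(0);_,sv,vt=np.linalg.svd(t[:,:2]-c[:2],full_matrices=False)
    print(n,"handle",len(t),c.round(1),np.degrees(np.arctan2(vt[0,1],vt[0,0])),t.min(0).round(),t.max(0).round())
    for (sx,sy) in((464,-210),(442,-292),(524,-272)):
        m=(np.hypot(x-sx,y-sy)<30)&(z>78)&(z<95)
        q=w[m];print("sock",len(q),q.mean(0).round(1),np.percentile(q,[3,97],axis=0).round().tolist())
    for (sx,sy) in((525,395),(437,366)):
        q=w[(np.hypot(x-sx,y-sy)<25)&(z>26)]
        h=cv2.minAreaRect(q[:,:2].astype(np.float32));print("nut",len(q),q.mean(0).round(1),h)
    # rim of pot
    q=w[(z>112)&(z<126)&(np.hypot(x-484,y-24)<60)];print("rim",cv2.minEnclosingCircle(q[:,:2].astype(np.float32)))
    q=w[(z>40)&(z<54)&(np.hypot(x-484,y-24)>48)&(np.hypot(x-484,y-24)<60)];print("ringtop",len(q), q.min(0),q.max(0))
E
```

```text
scene handle 88 [482.4  32.9 173.4] 111.77235013145004 [466. -13. 164.] [505.  69. 181.]
sock 64 [ 465.9 -214.6   84. ] [[453.0, -229.0, 79.0], [480.0, -202.0, 89.0]]
sock 60 [ 442.7 -296.5   84.5] [[428.0, -311.0, 80.0], [456.0, -281.0, 89.0]]
sock 59 [ 526.3 -271.5   84.1] [[513.0, -287.0, 79.0], [540.0, -258.0, 88.0]]
nut 83 [528.2 397.8  34.9] ((529.3135986328125, 396.8216247558594), (28.334753036499023, 26.61689567565918), 83.45234680175781)
nut 59 [440.1 368.7  35. ] ((441.4676513671875, 367.0975036621094), (20.985389709472656, 23.348953247070312), 52.076602935791016)
rim ((483.206298828125, 29.434532165527344), 52.63055419921875)
ringtop 116 [434.80981674  -8.84453291  40.43055631] [535.5115775   78.92740378  53.99045339]
top handle 154 [482.9  24.  173.9] 112.1262917509954 [464. -19. 164.] [502.  66. 182.]
sock 108 [ 465.2 -217.7   85.2] [[452.0, -231.0, 81.0], [478.0, -205.0, 89.0]]
sock 105 [ 441.9 -299.5   85.2] [[430.0, -313.0, 81.0], [454.0, -287.0, 89.0]]
sock 111 [ 525.5 -275.8   85.3] [[512.0, -290.0, 80.0], [538.0, -262.0, 89.0]]
nut 82 [525.2 393.7  33.6] ((525.4078979492188, 394.6697998046875), (26.879709243774414, 25.263381958007812), 71.33258819580078)
nut 58 [437.6 364.2  34.3] ((437.6038818359375, 366.37176513671875), (25.38083267211914, 19.390771865844727), 89.79326629638672)
rim ((482.97625732421875, 24.381454467773438), 49.27134704589844)
ringtop 58 [432.6476148 -27.3609487  40.6806493] [474.85250621  64.1612653   53.9136574 ]
```

View pics/c1.png

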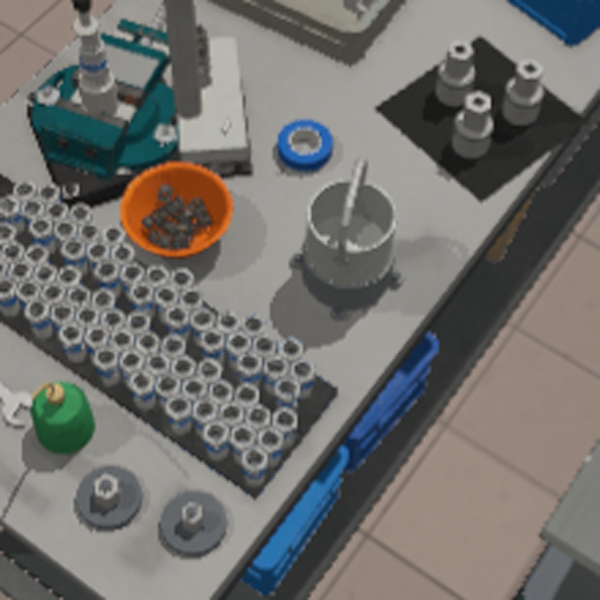

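View pics/c2.png

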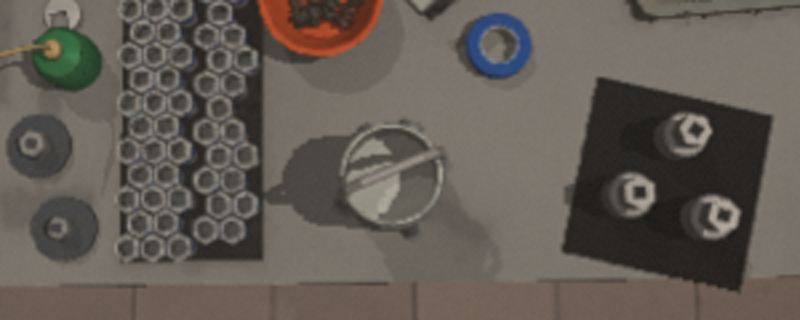

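```bash
cat >> h.py <<'E'
def go(x,y,z,yaw,cur=None):
    """fractions from current (assumed level) pose to target; cur=(x,y,z,yawdeg) overrides"""
    if cur is None:
        s=ctrl.read_state();p=s["eef_pos"];yw=np.degrees(s["tool_rot"][2])
    else: p,yw=cur[:3],cur[3]
    c,k=np.cos(np.radians(yw)),np.sin(np.radians(yw));d=np.array([x,y,z])-p
    print("tx %.4f ty %.4f tz %.4f wz %.4f"%((c*d[0]+k*d[1])/300,(k*d[0]-c*d[1])/300,-d[2]/300,-((yaw-yw+180)%360-180)/90))
E
python3 - <<'E'
from h import *
go(330,-400,250,50)
go(440,-150,250,85,(330,-400,250,50))
go(483,24,230,112,(440,-150,250,85))
E
```

```text
tx 0.7596 ty -0.6142 tz -0.0622 wz -0.4061
tx 0.8741 ty -0.2548 tz 0.0000 wz -0.3889
tx 0.5903 ty 0.0922 tz 0.0667 wz -0.3000
```

Emit:
{"fn": "jog_arm", "kwargs": {
  "plan": [
    {"tx":0.76,"ty":-0.615,"tz":-0.062,"wz":-0.406,"claw":0},
    {"tx":0.76,"ty":-0.615,"tz":-0.062,"wz":-0.406,"claw":0},
    {"tx":0.76,"ty":-0.615,"tz":-0.062,"wz":-0.406,"claw":0},
    {"tx":0.76,"ty":-0.615,"tz":-0.062,"wz":-0.406,"claw":0},
    {"tx":0.76,"ty":-0.615,"tz":-0.062,"wz":-0.406,"claw":0},
    {"tx":0.76,"ty":-0.615,"tz":-0.062,"wz":-0.406,"claw":0},
    {"tx":0.76,"ty":-0.615,"tz":-0.062,"wz":-0.406,"claw":0}
  ]
}}

```text
invalid input at $.plan[0]: expected keys tx, ty, tz, wx, wy, wz, claw
```

Emit:
{"fn": "jog_arm", "kwargs": {
  "plan": [
    {"tx":0.874,"ty":-0.255,"tz":0,"wz":-0.389,"claw":0.4},
    {"tx":0.874,"ty":-0.255,"tz":0,"wz":-0.389,"claw":0.4},
    {"tx":0.874,"ty":-0.255,"tz":0,"wz":-0.389,"claw":0.4},
    {"tx":0.874,"ty":-0.255,"tz":0,"wz":-0.389,"claw":0.4},
    {"tx":0.874,"ty":-0.255,"tz":0,"wz":-0.389,"claw":0.4},
    {"tx":0.874,"ty":-0.255,"tz":0,"wz":-0.389,"claw":0.4},
    {"tx":0.874,"ty":-0.255,"tz":0,"wz":-0.389,"claw":0.4}
  ]
}}

```text
invalid input at $.plan[0]: expected keys tx, ty, tz, wx, wy, wz, claw
```

Emit:
{"fn": "jog_arm", "kwargs": {
  "plan": [
    {"tx":0.59,"ty":0.092,"tz":0.067,"wz":-0.3,"claw":0.4},
    {"tx":0.59,"ty":0.092,"tz":0.067,"wz":-0.3,"claw":0.4},
    {"tx":0.59,"ty":0.092,"tz":0.067,"wz":-0.3,"claw":0.4},
    {"tx":0.59,"ty":0.092,"tz":0.067,"wz":-0.3,"claw":0.4},
    {"tx":0.59,"ty":0.092,"tz":0.067,"wz":-0.3,"claw":0.4},
    {"tx":0.59,"ty":0.092,"tz":0.067,"wz":-0.3,"claw":0.4}
  ]
}}

```text
invalid input at $.plan[0]: expected keys tx, ty, tz, wx, wy, wz, claw
```

```bash
python3 - <<'E'
from h import *
go(483,24,147,112)
E
```

```text
tx 1.5843 ty -1.8701 tz 0.2812 wz -1.0950
```

All keys are needed.

Emit:
{"fn": "jog_arm", "kwargs": {
  "plan": [
    {"tx":0.76,"ty":-0.615,"tz":-0.062,"wx":0,"wy":0,"wz":-0.406,"claw":0},
    {"tx":0.76,"ty":-0.615,"tz":-0.062,"wx":0,"wy":0,"wz":-0.406,"claw":0},
    {"tx":0.76,"ty":-0.615,"tz":-0.062,"wx":0,"wy":0,"wz":-0.406,"claw":0},
    {"tx":0.76,"ty":-0.615,"tz":-0.062,"wx":0,"wy":0,"wz":-0.406,"claw":0},
    {"tx":0.76,"ty":-0.615,"tz":-0.062,"wx":0,"wy":0,"wz":-0.406,"claw":0},
    {"tx":0.76,"ty":-0.615,"tz":-0.062,"wx":0,"wy":0,"wz":-0.406,"claw":0},
    {"tx":0.76,"ty":-0.615,"tz":-0.062,"wx":0,"wy":0,"wz":-0.406,"claw":0}
  ]
}}

```text
clock: 1.5
eef_pos: [335.4, -393.9, 250.8]
tool_rot: [3.14, -0.004, 0.883]
force: [0.6, -0.9, -0.0]
width: 85.5
gripper_force: 0.0
```

Emit:
{"fn": "jog_arm", "kwargs": {
  "plan": [
    {"tx":0.874,"ty":-0.255,"tz":0,"wx":0,"wy":0,"wz":-0.389,"claw":0.4},
    {"tx":0.874,"ty":-0.255,"tz":0,"wx":0,"wy":0,"wz":-0.389,"claw":0.4},
    {"tx":0.874,"ty":-0.255,"tz":0,"wx":0,"wy":0,"wz":-0.389,"claw":0.4},
    {"tx":0.874,"ty":-0.255,"tz":0,"wx":0,"wy":0,"wz":-0.389,"claw":0.4},
    {"tx":0.874,"ty":-0.255,"tz":0,"wx":0,"wy":0,"wz":-0.389,"claw":0.4},
    {"tx":0.874,"ty":-0.255,"tz":0,"wx":0,"wy":0,"wz":-0.389,"claw":0.4},
    {"tx":0.874,"ty":-0.255,"tz":0,"wx":0,"wy":0,"wz":-0.389,"claw":0.4}
  ]
}}

```text
clock: 2.2
eef_pos: [441.8, -146.1, 250.4]
tool_rot: [3.14, -0.001, 1.49]
force: [-0.2, -1.0, -0.4]
width: 51.5
gripper_force: 0.0
```

Emit:
{"fn": "jog_arm", "kwargs": {
  "plan": [
    {"tx":0.59,"ty":0.092,"tz":0.067,"wx":0,"wy":0,"wz":-0.3,"claw":0.4},
    {"tx":0.59,"ty":0.092,"tz":0.067,"wx":0,"wy":0,"wz":-0.3,"claw":0.4},
    {"tx":0.59,"ty":0.092,"tz":0.067,"wx":0,"wy":0,"wz":-0.3,"claw":0.4},
    {"tx":0.59,"ty":0.092,"tz":0.067,"wx":0,"wy":0,"wz":-0.3,"claw":0.4},
    {"tx":0.59,"ty":0.092,"tz":0.067,"wx":0,"wy":0,"wz":-0.3,"claw":0.4},
    {"tx":0.59,"ty":0.092,"tz":0.067,"wx":0,"wy":0,"wz":-0.3,"claw":0.4}
  ]
}}

```text
clock: 2.8
eef_pos: [482.9, 22.9, 229.6]
tool_rot: [-3.14, 0.001, 1.954]
force: [-0.3, -0.5, -0.7]
width: 51.2
gripper_force: 0.0
```

```bash
python3 - <<'E'
from h import *
go(483,24,147,112)
E
```

```text
tx 0.0032 ty 0.0016 tz 0.2752 wz -0.0005
```

Emit:
{"fn": "jog_arm", "kwargs": {
  "plan": [
    {"tx":0.003,"ty":0.001,"tz":0.12,"wx":0,"wy":0,"wz":0,"claw":0.4},
    {"tx":0.003,"ty":0.001,"tz":0.2,"wx":0,"wy":0,"wz":0,"claw":0.4},
    {"tx":0.003,"ty":0.001,"tz":0.275,"wx":0,"wy":0,"wz":0,"claw":0.4},
    {"tx":0.003,"ty":0.001,"tz":0.275,"wx":0,"wy":0,"wz":0,"claw":0.4},
    {"tx":0.003,"ty":0.001,"tz":0.275,"wx":0,"wy":0,"wz":0,"claw":1},
    {"tx":0.003,"ty":0.001,"tz":0.275,"wx":0,"wy":0,"wz":0,"claw":1},
    {"tx":0.003,"ty":0.001,"tz":0.275,"wx":0,"wy":0,"wz":0,"claw":1},
    {"tx":0.003,"ty":0.001,"tz":0.275,"wx":0,"wy":0,"wz":0,"claw":1},
    {"tx":0.003,"ty":0.001,"tz":0.275,"wx":0,"wy":0,"wz":0,"claw":1},
    {"tx":0.003,"ty":0.001,"tz":0.275,"wx":0,"wy":0,"wz":0,"claw":1}
  ]
}}

```text
clock: 3.8
eef_pos: [484.7, 25.1, 148.4]
tool_rot: [3.138, 0.001, 1.955]
force: [1.7, -1.1, 7.0]
width: 8.2
gripper_force: 58.8
```

```bash
python3 - <<'E'
from h import *
s=ctrl.read_state();print(s["width"],s["gripper_force"],s["force"],s["eef_pos"])
c=(483,24,147,112)
go(483,24,247,112,c); go(490,-103,247,112,(483,24,247,112))
E
```

```text
8.193147873627613 58.781084418296814 [ 1.74941309 -1.1181559   7.03062254] [484.66112827  25.14922268 148.36127311]
tx 0.0000 ty 0.0000 tz -0.3333 wz 0.0000
tx -0.4012 ty -0.1369 tz 0.0000 wz 0.0000
```

Emit:
{"fn": "jog_arm", "kwargs": {
  "plan": [
    {"tx":0,"ty":0,"tz":-0.04,"wx":0,"wy":0,"wz":0,"claw":1},
    {"tx":0,"ty":0,"tz":-0.1,"wx":0,"wy":0,"wz":0,"claw":1},
    {"tx":0,"ty":0,"tz":-0.17,"wx":0,"wy":0,"wz":0,"claw":1},
    {"tx":0,"ty":0,"tz":-0.2,"wx":0,"wy":0,"wz":0,"claw":1},
    {"tx":0,"ty":0,"tz":-0.2,"wx":0,"wy":0,"wz":0,"claw":1},
    {"tx":-0.06,"ty":-0.02,"tz":-0.2,"wx":0,"wy":0,"wz":0,"claw":1},
    {"tx":-0.16,"ty":-0.055,"tz":-0.2,"wx":0,"wy":0,"wz":0,"claw":1},
    {"tx":-0.26,"ty":-0.09,"tz":-0.2,"wx":0,"wy":0,"wz":0,"claw":1},
    {"tx":-0.35,"ty":-0.12,"tz":-0.2,"wx":0,"wy":0,"wz":0,"claw":1},
    {"tx":-0.4,"ty":-0.137,"tz":-0.2,"wx":0,"wy":0,"wz":0,"claw":1},
    {"tx":-0.4,"ty":-0.137,"tz":-0.2,"wx":0,"wy":0,"wz":0,"claw":1}
  ]
}}

```text
clock: 4.9
eef_pos: [488.4, -104.7, 205.9]
tool_rot: [-3.138, -0.0, 1.95]
force: [-0.6, -0.1, -4.0]
width: 8.1
gripper_force: 58.8
```

```bash
python3 - <<'E'
from h import *
s=ctrl.read_state();print(s["width"],s["gripper_force"],s["force"],s["eef_pos"],s["tool_rot"])
p=shot("scene");w=cloud(p);np.save("s2.npy",w);p2=shot("top");w2=cloud(p2);np.save("t2.npy",w2)
a=cv2.resize(p["img"][140:270,290:440],(450,390),interpolation=2)
b=cv2.resize(p2["img"][180:270,280:400],(520,390)[:2],interpolation=2)[:,:350]
save(dict(img=np.hstack([a,b])),"lift.png")
for n,q in(("s",w),("t",w2)):
    x,y,z=q[...,0],q[...,1],q[...,2]
    pt=q[(np.hypot(x-483,y-24)<20)&(z>25)&(z<50)];print(n,"nut",len(pt),pt.mean(0),cv2.minAreaRect(pt[:,:2].astype(np.float32)))
    pt=q[(np.hypot(x-483,y-24)<62)&(z>44)&(z<58)&(np.hypot(x-483,y-24)>36)];
    A=np.c_[2*pt[:,:2],np.ones(len(pt))];o=np.linalg.lstsq(A,(pt[:,:2]**2).sum(1),rcond=None)[0];print("ring",len(pt),o[:2],np.sqrt(o[2]+o[0]**2+o[1]**2))
    pt=q[(np.hypot(x-490,y+103)<56)&(z>70)&(z<215)];print("pot lowest",np.percentile(pt[:,2],[0.5,2,50]))
E
```

```text
8.129712143166973 58.7817245721817 [-0.57683921 -0.10696139 -4.01420741] [ 488.37965249 -104.66133543  205.91615686] [-3.13820428e+00 -1.52184274e-04  1.94977546e+00]
s nut 79 [484.03879595  28.06190681  33.4579235 ] ((484.45123291015625, 26.274030685424805), (28.137161254882812, 30.740123748779297), 36.24215316772461)
ring 306 [485.46997716  27.07993711] 46.86696899224514
pot lowest [105.10289256 106.80826141 141.81509474]
t nut 112 [483.83373874  22.22372124  33.79500593] ((483.6529846191406, 22.080982208251953), (31.236238479614258, 30.656835556030273), 46.432674407958984)
ring 411 [484.1296022   22.18854935] 46.97168294928512
pot lowest [105.99135668 107.24170478 112.18197957]
```

View pics/lift.png

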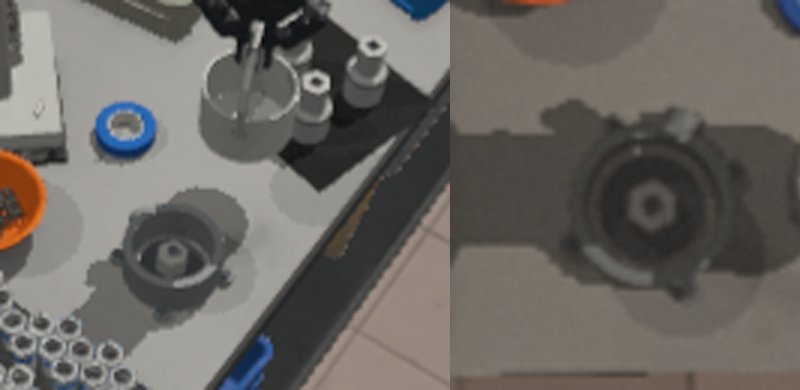

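Emit:
{"fn": "jog_arm", "kwargs": {
  "plan": [
    {"tx":0,"ty":0,"tz":0.08,"wx":0,"wy":0,"wz":0,"claw":1},
    {"tx":0,"ty":0,"tz":0.17,"wx":0,"wy":0,"wz":0,"claw":1},
    {"tx":0,"ty":0,"tz":0.25,"wx":0,"wy":0,"wz":0,"claw":1},
    {"tx":0,"ty":0,"tz":0.31,"wx":0,"wy":0,"wz":0,"claw":1},
    {"tx":0,"ty":0,"tz":0.34,"wx":0,"wy":0,"wz":0,"claw":1},
    {"tx":0,"ty":0,"tz":0.355,"wx":0,"wy":0,"wz":0,"claw":1},
    {"tx":0,"ty":0,"tz":0.362,"wx":0,"wy":0,"wz":0,"claw":1},
    {"tx":0,"ty":0,"tz":0.362,"wx":0,"wy":0,"wz":0,"claw":1}
  ]
}}

```text
clock: 5.8
eef_pos: [490.3, -101.2, 99.2]
tool_rot: [3.141, 0.0, 1.955]
force: [0.6, -0.9, -4.1]
width: 8.0
gripper_force: 58.9
```

Emit:
{"fn": "jog_arm", "kwargs": {
  "plan": [
    {"tx":0,"ty":0,"tz":0.006,"wx":0,"wy":0,"wz":0,"claw":1},
    {"tx":0,"ty":0,"tz":0.006,"wx":0,"wy":0,"wz":0,"claw":1}
  ]
}}

```text
clock: 6.0
eef_pos: [491.4, -101.0, 98.3]
tool_rot: [3.138, 0.001, 1.955]
force: [0.7, 1.4, 3.5]
width: 8.2
gripper_force: 59.6
```

Emit:
{"fn": "jog_arm", "kwargs": {
  "plan": [
    {"tx":0,"ty":0,"tz":-0.001,"wx":0,"wy":0,"wz":0,"claw":0.4},
    {"tx":0,"ty":0,"tz":-0.001,"wx":0,"wy":0,"wz":0,"claw":0.4},
    {"tx":0,"ty":0,"tz":-0.001,"wx":0,"wy":0,"wz":0,"claw":0.4},
    {"tx":0,"ty":0,"tz":-0.05,"wx":0,"wy":0,"wz":0,"claw":0.4},
    {"tx":0,"ty":0,"tz":-0.2,"wx":0,"wy":0,"wz":0,"claw":0.4},
    {"tx":0,"ty":0,"tz":-0.35,"wx":0,"wy":0,"wz":0,"claw":0.4},
    {"tx":0,"ty":0,"tz":-0.35,"wx":0,"wy":0,"wz":0,"claw":0.3}
  ]
}}

```text
clock: 6.7
eef_pos: [493.4, -101.6, 207.0]
tool_rot: [3.133, 0.005, 1.954]
force: [1.2, 0.5, 0.7]
width: 59.6
gripper_force: 0.0
```

```bash
cat >> h.py <<'E'
K=lambda p:np.array([[p["fx"],0,p["cx"]],[0,p["fy"],p["cy"]],[0,0,1.]])
def proj(p,X):
    R=Rn.from_euler('xyz',p["orientation"]).as_matrix();X=np.asarray(X,float)
    Xc=(X-np.array(p["position"]))@R
    return cv2.projectPoints(Xc.reshape(-1,1,3),np.zeros(3),np.zeros(3),K(p),np.array(p["distortion"],float))[0].reshape(-1,2)
def patch(p,cx,cy,z,half=50,sc=4):
    """metric overhead view of plane z: rows = x descending, cols = y descending; sc px/mm"""
    n=2*half*sc;g=half-np.arange(n)/sc
    X,Y=np.meshgrid(cx+g,cy+g,indexing="ij")
    u=proj(p,np.stack([X,Y,np.full_like(X,z)],-1).reshape(-1,3)).reshape(n,n,2).astype(np.float32)
    return cv2.remap(p["img"],u[...,0],u[...,1],cv2.INTER_CUBIC)
E
python3 - <<'E'
from h import *
s=shot("scene");t=shot("top")
rows=[]
for p in(s,t):
    rows.append(np.hstack([patch(p,465.5,-216,85,22,4),patch(p,442.3,-298,85,22,4),patch(p,526,-273.5,85,22,4),patch(p,484.8,24.6,34,25,4)[12:188,12:188]]))
save(dict(img=np.vstack(rows)),"hex.png")
for p in (s,t):
    w=cloud(p);q=w[(np.hypot(w[...,0]-490,w[...,1]+102)<53)&(w[...,2]>60)&(w[...,2]<75)];c,r=cv2.minEnclosingCircle(q[:,:2].astype(np.float32));print("pot rim",len(q),c,r,q[:,2].mean())
E
```

```text
pot rim 159 (492.2141418457031, -98.70124053955078) 50.31147003173828 66.51547526558143
pot rim 87 (487.8360900878906, -98.97602081298828) 48.830482482910156 68.6495892495601
```

View pics/hex.png

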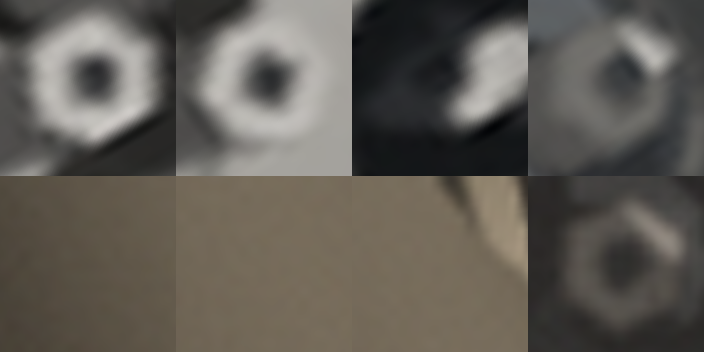

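```bash
cat >> h.py <<'E'
def hexfit(p,cx,cy,z,af,rng=7):
    im=cv2.cvtColor(patch(p,cx,cy,z,40,4),cv2.COLOR_RGB2GRAY).astype(np.float32)
    im=cv2.GaussianBlur(im,(0,0),3);best=[]
    s=np.linspace(-.45,.45,21)*af/np.sqrt(3)*1.0
    def smp(dx,dy,yaw,r):
        P=[]
        for k in range(6):
            a=np.radians(90+yaw+60*k);n=np.array([np.cos(a),np.sin(a)]);t=np.array([-n[1],n[0]])
            P.append(n*r+s[:,None]*t)
        P=np.concatenate(P)+[dx,dy]
        return cv2.remap(im,((40-P[:,1])*4).astype(np.float32)[None],((40-P[:,0])*4).astype(np.float32)[None],1)[0]
    for yaw in range(-30,30,3):
        for dx in np.arange(-rng,rng+.1,1):
            for dy in np.arange(-rng,rng+.1,1):
                d=smp(dx,dy,yaw,af/2-1.8)-smp(dx,dy,yaw,af/2+1.8)
                m=d.reshape(6,-1).mean(1)
                best.append((np.clip(m,-5,35).mean(),yaw,cx+dx,cy+dy))
    best.sort(reverse=True);return best
E
cat > fit1.py <<'E'
from h import *
for n in("scene","top"):
    p=shot(n);w=p["img"]
    for af in(22,26.5,31):
        b=hexfit(p,484.8,24.6,34,af);print(n,"nut",af,np.round(b[:3],1).tolist())
    p["img"]=cv2.cvtColor(cv2.imread(f"pics/{n}1.png"),cv2.COLOR_BGR2RGB)
    for c in((465.5,-216),(442.3,-298),(526,-273.5)):
        print(n,"sock",np.round(hexfit(p,*c,85,28)[:4],1).tolist())
    for c in ((526.7,395.7),(439,366.3)):
      for af in(22,26.5,31): print(n,"spare",af,np.round(hexfit(p,*c,34,af)[:1],1).tolist())
E
python3 fit1.py
```

```text
scene nut 22 [[16.6, -21.0, 490.8, 22.6], [16.5, -21.0, 490.8, 23.6], [16.5, -27.0, 491.8, 22.6]]
scene nut 26.5 [[24.0, -9.0, 486.8, 24.6], [23.8, -6.0, 486.8, 24.6], [23.8, -6.0, 485.8, 24.6]]
scene nut 31 [[22.2, 18.0, 486.8, 25.6], [22.2, 18.0, 485.8, 26.6], [22.1, 15.0, 486.8, 25.6]]
scene sock [[35.0, 27.0, 469.5, -216.0], [35.0, 27.0, 469.5, -217.0], [35.0, 27.0, 469.5, -218.0], [35.0, 27.0, 468.5, -215.0]]
scene sock [[26.2, -24.0, 444.3, -299.0], [26.0, -27.0, 444.3, -298.0], [26.0, -27.0, 445.3, -299.0], [26.0, -24.0, 445.3, -299.0]]
scene sock [[27.0, 0.0, 525.0, -273.5], [26.9, -3.0, 525.0, -273.5], [26.8, -3.0, 526.0, -274.5], [26.8, 3.0, 525.0, -273.5]]
scene spare 22 [[35.0, 27.0, 529.7, 396.7]]
scene spare 26.5 [[35.0, 27.0, 528.7, 397.7]]
scene spare 31 [[17.6, 18.0, 527.7, 401.7]]
scene spare 22 [[33.8, 21.0, 441.0, 368.3]]
scene spare 26.5 [[16.9, 9.0, 445.0, 371.3]]
scene spare 31 [[12.7, 24.0, 446.0, 372.3]]
top nut 22 [[13.9, 3.0, 487.8, 19.6], [13.8, 6.0, 487.8, 19.6], [13.8, 0.0, 487.8, 19.6]]
top nut 26.5 [[24.9, -6.0, 484.8, 22.6], [24.7, -9.0, 484.8, 22.6], [24.6, -3.0, 484.8, 22.6]]
top nut 31 [[21.8, -3.0, 484.8, 23.6], [21.8, -6.0, 484.8, 23.6], [21.7, 0.0, 484.8, 23.6]]
top sock [[35.0, 21.0, 466.5, -219.0], [35.0, 21.0, 466.5, -220.0], [35.0, 18.0, 466.5, -219.0], [35.0, 18.0, 466.5, -220.0]]
top sock [[35.0, 27.0, 443.3, -302.0], [35.0, 27.0, 442.3, -302.0], [35.0, 27.0, 441.3, -302.0], [35.0, 24.0, 442.3, -302.0]]
top sock [[35.0, 27.0, 528.0, -276.5], [35.0, 27.0, 528.0, -277.5], [35.0, 27.0, 528.0, -278.5], [35.0, 27.0, 527.0, -275.5]]
top spare 22 [[34.4, 12.0, 526.7, 394.7]]
top spare 26.5 [[30.5, 12.0, 526.7, 394.7]]
top spare 31 [[15.5, 15.0, 527.7, 389.7]]
top spare 22 [[26.5, 15.0, 439.0, 365.3]]
top spare 26.5 [[11.6, -15.0, 439.0, 361.3]]
top spare 31 [[8.6, 15.0, 439.0, 371.3]]
```

```bash
sed -i 's/np.clip(m,-5,35)/np.clip(m,-5,120)/' h.py; sed -i '/spare/d;/c in ((526/d;/"nut"/d;/for af/d' fit1.py; python3 fit1.py
```

```text
scene sock [[72.3, 3.0, 467.5, -217.0], [72.3, 6.0, 467.5, -217.0], [72.0, 0.0, 467.5, -217.0], [71.8, 9.0, 467.5, -217.0]]
scene sock [[36.5, -18.0, 444.3, -297.0], [36.5, -21.0, 444.3, -297.0], [36.3, -15.0, 444.3, -297.0], [36.2, -24.0, 444.3, -297.0]]
scene sock [[44.3, 21.0, 527.0, -274.5], [44.2, 24.0, 527.0, -274.5], [44.1, 18.0, 527.0, -274.5], [44.0, 21.0, 527.0, -275.5]]
top sock [[59.2, 3.0, 465.5, -220.0], [58.9, 0.0, 465.5, -220.0], [58.7, 6.0, 465.5, -220.0], [58.5, 3.0, 466.5, -220.0]]
top sock [[66.6, -15.0, 442.3, -301.0], [66.4, -18.0, 442.3, -301.0], [66.2, -12.0, 442.3, -301.0], [65.4, -21.0, 442.3, -301.0]]
top sock [[72.0, 21.0, 527.0, -277.5], [71.8, 24.0, 527.0, -277.5], [71.2, 18.0, 527.0, -277.5], [70.6, 27.0, 527.0, -277.5]]
```

```bash
python3 - <<'E'
from h import *
go(466.5,-218.5,130,123)
go(466.5,-218.5,50,123)
E
```

```text
tx -0.3339 ty -0.2148 tz 0.2356 wz -0.1222
tx -0.3339 ty -0.2148 tz 0.5023 wz -0.1222
```

Emit:
{"fn": "jog_arm", "kwargs": {
  "plan": [
    {"tx":-0.15,"ty":-0.1,"tz":0.0,"wx":0,"wy":0,"wz":-0.06,"claw":0.35},
    {"tx":-0.28,"ty":-0.18,"tz":0.05,"wx":0,"wy":0,"wz":-0.12,"claw":0.35},
    {"tx":-0.334,"ty":-0.215,"tz":0.15,"wx":0,"wy":0,"wz":-0.12,"claw":0.35},
    {"tx":-0.334,"ty":-0.215,"tz":0.235,"wx":0,"wy":0,"wz":-0.12,"claw":0.35},
    {"tx":-0.334,"ty":-0.215,"tz":0.235,"wx":0,"wy":0,"wz":-0.12,"claw":0.35},
    {"tx":-0.334,"ty":-0.215,"tz":0.235,"wx":0,"wy":0,"wz":-0.12,"claw":0.35}
  ]
}}

```text
clock: 7.6
eef_pos: [467.3, -217.5, 130.9]
tool_rot: [-3.141, -0.002, 2.145]
force: [0.0, 1.0, -0.5]
width: 55.3
gripper_force: 0.0
```

```bash
python3 - <<'E'
from h import *
s=ctrl.read_state();print(s["force"],s["torque"],s["width"],s["tool_rot"])
go(466.5,-218.5,50,123)
E
```

```text
[ 0.01565746  1.0352327  -0.53062686] [ 0.02584859 -0.03894442  0.02505528] 55.264261107898555 [-3.14113500e+00 -2.17173381e-03  2.14467942e+00]
tx -0.0014 ty -0.0042 tz 0.2697 wz -0.0013
```

Emit:
{"fn": "jog_arm", "kwargs": {
  "plan": [
    {"tx":-0.001,"ty":-0.003,"tz":0.12,"wx":0,"wy":0,"wz":0,"claw":0.35},
    {"tx":-0.001,"ty":-0.003,"tz":0.22,"wx":0,"wy":0,"wz":0,"claw":0.35},
    {"tx":-0.001,"ty":-0.003,"tz":0.268,"wx":0,"wy":0,"wz":0,"claw":0.35},
    {"tx":-0.001,"ty":-0.003,"tz":0.268,"wx":0,"wy":0,"wz":0,"claw":0.35},
    {"tx":-0.001,"ty":-0.003,"tz":0.268,"wx":0,"wy":0,"wz":0,"claw":0.6},
    {"tx":-0.001,"ty":-0.003,"tz":0.268,"wx":0,"wy":0,"wz":0,"claw":1},
    {"tx":-0.001,"ty":-0.003,"tz":0.268,"wx":0,"wy":0,"wz":0,"claw":1},
    {"tx":-0.001,"ty":-0.003,"tz":0.268,"wx":0,"wy":0,"wz":0,"claw":1},
    {"tx":-0.001,"ty":-0.003,"tz":0.268,"wx":0,"wy":0,"wz":0,"claw":1},
    {"tx":-0.001,"ty":-0.003,"tz":0.268,"wx":0,"wy":0,"wz":0,"claw":1}
  ]
}}

```text
clock: 8.6
eef_pos: [468.2, -219.3, 52.6]
tool_rot: [3.139, 0.002, 2.144]
force: [-0.2, 1.4, 7.5]
width: 27.2
gripper_force: 59.5
```

```bash
python3 - <<'E'
from h import *
c=(466.5,-218.5,51,123)
go(466.5,-218.5,201,123,c)
go(485.8,24.2,200,114,(466.5,-218.5,200,123))
E
```

```text
tx 0.0000 ty 0.0000 tz -0.5000 wz 0.0000
tx 0.6434 ty 0.4946 tz -0.0000 wz 0.1000
```

Emit:
{"fn": "jog_arm", "kwargs": {
  "plan": [
    {"tx":0,"ty":0,"tz":-0.05,"wx":0,"wy":0,"wz":0,"claw":1},
    {"tx":0,"ty":0,"tz":-0.2,"wx":0,"wy":0,"wz":0,"claw":1},
    {"tx":0,"ty":0,"tz":-0.35,"wx":0,"wy":0,"wz":0,"claw":1},
    {"tx":0,"ty":0,"tz":-0.5,"wx":0,"wy":0,"wz":0,"claw":1},
    {"tx":0.08,"ty":0.06,"tz":-0.5,"wx":0,"wy":0,"wz":0.02,"claw":1},
    {"tx":0.18,"ty":0.14,"tz":-0.5,"wx":0,"wy":0,"wz":0.05,"claw":1},
    {"tx":0.3,"ty":0.23,"tz":-0.5,"wx":0,"wy":0,"wz":0.08,"claw":1},
    {"tx":0.42,"ty":0.32,"tz":-0.5,"wx":0,"wy":0,"wz":0.1,"claw":1},
    {"tx":0.54,"ty":0.415,"tz":-0.5,"wx":0,"wy":0,"wz":0.1,"claw":1},
    {"tx":0.643,"ty":0.495,"tz":-0.5,"wx":0,"wy":0,"wz":0.1,"claw":1},
    {"tx":0.643,"ty":0.495,"tz":-0.4,"wx":0,"wy":0,"wz":0.1,"claw":1},
    {"tx":0.643,"ty":0.495,"tz":-0.25,"wx":0,"wy":0,"wz":0.1,"claw":1}
  ]
}}

```text
clock: 9.8
eef_pos: [489.9, 25.3, 127.8]
tool_rot: [3.134, 0.002, 1.989]
force: [0.5, -2.8, -2.4]
width: 26.9
gripper_force: 60.1
```

Emit:
{"fn": "jog_arm", "kwargs": {
  "plan": [
    {"tx":0,"ty":0,"tz":0.04,"wx":0,"wy":0,"wz":0,"claw":1},
    {"tx":0,"ty":0,"tz":0.04,"wx":0,"wy":0,"wz":0,"claw":1},
    {"tx":0,"ty":0,"tz":0.04,"wx":0,"wy":0,"wz":0,"claw":1}
  ]
}}

```text
clock: 10.1
eef_pos: [488.0, 23.3, 115.1]
tool_rot: [3.14, 0.0, 1.986]
force: [-0.2, 0.8, -2.6]
width: 27.3
gripper_force: 59.9
```

```bash
python3 - <<'E'
from h import *
s=ctrl.read_state();print(s["eef_pos"],s["tool_rot"],s["force"],s["torque"],s["width"])
p=shot("scene");t=shot("top")
a=cv2.resize(p["img"][165:265,290:410],(480,400),interpolation=2)
b=cv2.resize(t["img"][190:265,290:350],(320,400),interpolation=2)
save(dict(img=np.hstack([a,b])),"over.png")
go(485.8,24.2,95,114)
E
```

```text
[488.02209169  23.29882943 115.12765906] [3.14009610e+00 4.03595329e-04 1.98570870e+00] [-0.15675741  0.76390262 -2.55285208] [ 0.02148005  0.01041064 -0.00807889] 27.298878412825783
tx 0.0067 ty -0.0073 tz 0.0690 wz -0.0027
```

View pics/over.png

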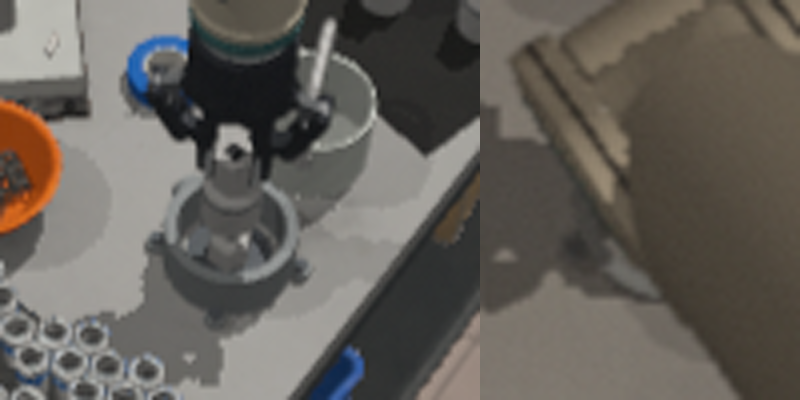

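```bash
python3 - <<'E'
from h import *
from scipy.optimize import least_squares
s=ctrl.read_state();print(s["eef_pos"])
p=shot("scene");w=cloud(p)
q=w[(np.hypot(w[...,0]-487,w[...,1]-24)<32)&(w[...,2]>70)&(w[...,2]<100)]
o=least_squares(lambda c:np.hypot(q[:,0]-c[0],q[:,1]-c[1])-22.5,[487,24],loss="soft_l1");print(len(q),o.x,np.abs(o.fun).mean())
top=w[(np.hypot(w[...,0]-487,w[...,1]-26)<26)&(w[...,2]>105)&(w[...,2]<118)];print(len(top),top.mean(0))
w0=np.load("scenew.npy");q=w0[(np.hypot(w0[...,0]-466.5,w0[...,1]+217)<32)&(w0[...,2]>7)&(w0[...,2]<38)]
o=least_squares(lambda c:np.hypot(q[:,0]-c[0],q[:,1]-c[1])-22.5,[467,-217],loss="soft_l1");print(len(q),o.x,np.abs(o.fun).mean())
wl=np.load("s2.npy")
q=wl[(np.hypot(wl[...,0]-485,wl[...,1]-25)<62)&(wl[...,2]>46)&(wl[...,2]<54)];r=np.hypot(q[:,0]-485,q[:,1]-25);q=q[r>38]
o=least_squares(lambda c:np.clip(abs(np.hypot(q[:,0]-c[0],q[:,1]-c[1])-47)-5,0,9),[485,25]);print("ring",o.x)
E
```

```text
[488.60884143  23.25191578 115.68765437]
85 [488.27121899  26.26467263] 0.9931895182476427
65 [480.87219482  37.62476152 109.82423239]
83 [ 466.45652847 -216.81704022] 1.8481321344136195
ring [485.71083417  26.68731261]
```

Emit:
{"fn": "jog_arm", "kwargs": {
  "plan": [
    {"tx":0.003,"ty":-0.007,"tz":0.05,"wx":0,"wy":0,"wz":0,"claw":1},
    {"tx":0.003,"ty":-0.007,"tz":0.09,"wx":0,"wy":0,"wz":0,"claw":1},
    {"tx":0.003,"ty":-0.007,"tz":0.1,"wx":0,"wy":0,"wz":0,"claw":1},
    {"tx":0.003,"ty":-0.007,"tz":0.11,"wx":0,"wy":0,"wz":0,"claw":1},
    {"tx":0.003,"ty":-0.007,"tz":0.116,"wx":0,"wy":0,"wz":0,"claw":1},
    {"tx":0.003,"ty":-0.007,"tz":0.116,"wx":0,"wy":0,"wz":0,"claw":1}
  ]
}}

```text
clock: 10.85
eef_pos: [486.1, 23.1, 79.6]
tool_rot: [3.14, 0.001, 1.986]
force: [2.8, -1.9, -1.7]
width: 27.0
gripper_force: 60.3
```

Emit:
{"fn": "jog_arm", "kwargs": {
  "plan": [
    {"tx":0,"ty":0,"tz":0.01,"wx":0,"wy":0,"wz":0,"claw":1},
    {"tx":0,"ty":0,"tz":0.01,"wx":0,"wy":0,"wz":0,"claw":1}
  ]
}}

```text
clock: 11.05
eef_pos: [486.2, 23.0, 76.4]
tool_rot: [3.139, 0.001, 1.986]
force: [3.6, -2.5, -3.1]
width: 27.1
gripper_force: 60.3
```

Emit:
{"fn": "jog_arm", "kwargs": {
  "plan": [
    {"tx":0,"ty":0,"tz":0.012,"wx":0,"wy":0,"wz":0,"claw":1},
    {"tx":0,"ty":0,"tz":0.024,"wx":0,"wy":0,"wz":0,"claw":1},
    {"tx":0,"ty":0,"tz":0.03,"wx":0,"wy":0,"wz":0,"claw":1},
    {"tx":0,"ty":0,"tz":0.03,"wx":0,"wy":0,"wz":0,"claw":1}
  ]
}}

```text
clock: 11.45
eef_pos: [486.2, 22.9, 67.1]
tool_rot: [3.14, 0.001, 1.986]
force: [5.1, -3.2, -3.6]
width: 27.3
gripper_force: 60.2
```

Emit:
{"fn": "jog_arm", "kwargs": {
  "plan": [
    {"tx":0.001,"ty":0.002,"tz":0.012,"wx":0,"wy":0,"wz":0,"claw":1},
    {"tx":0.001,"ty":0.002,"tz":0.022,"wx":0,"wy":0,"wz":0,"claw":1},
    {"tx":0.001,"ty":0.002,"tz":0.028,"wx":0,"wy":0,"wz":0,"claw":1},
    {"tx":0.001,"ty":0.002,"tz":0.028,"wx":0,"wy":0,"wz":0,"claw":1}
  ]
}}

```text
clock: 11.85
eef_pos: [486.4, 22.9, 59.7]
tool_rot: [3.14, 0.002, 1.985]
force: [2.5, -3.3, 9.6]
width: 26.8
gripper_force: 61.6
```

Emit:
{"fn": "jog_arm", "kwargs": {
  "plan": [
    {"tx":0,"ty":0,"tz":-0.004,"wx":0,"wy":0,"wz":0.05,"claw":1},
    {"tx":0,"ty":0,"tz":-0.004,"wx":0,"wy":0,"wz":0.1,"claw":1},
    {"tx":0,"ty":0,"tz":-0.004,"wx":0,"wy":0,"wz":0.13,"claw":1},
    {"tx":0,"ty":0,"tz":-0.004,"wx":0,"wy":0,"wz":0.13,"claw":1}
  ]
}}

```text
clock: 12.25
eef_pos: [485.5, 24.1, 60.1]
tool_rot: [3.141, 0.001, 1.787]
force: [3.0, -2.9, 3.1]
width: 27.1
gripper_force: 91.6
```

```bash
python3 - <<'E'
from h import *
s=ctrl.read_state();print(s["torque"],s["force"],np.degrees(s["tool_rot"]),s["width"])
E
```

```text
[-0.58818505 -0.55670713  1.45174295] [ 2.97368235 -2.87112771  3.11365146] [1.79972636e+02 4.57786331e-02 1.02413511e+02] 27.06651473685778
```

Emit:
{"fn": "jog_arm", "kwargs": {
  "plan": [
    {"tx":0,"ty":0,"tz":0,"wx":0,"wy":0,"wz":-0.09,"claw":1},
    {"tx":0,"ty":0,"tz":0,"wx":0,"wy":0,"wz":-0.18,"claw":1},
    {"tx":0,"ty":0,"tz":0,"wx":0,"wy":0,"wz":-0.26,"claw":1},
    {"tx":0,"ty":0,"tz":0,"wx":0,"wy":0,"wz":-0.26,"claw":1}
  ]
}}

```text
clock: 12.65
eef_pos: [485.5, 24.6, 59.9]
tool_rot: [3.14, -0.002, 2.185]
force: [2.3, 1.5, 1.1]
width: 27.2
gripper_force: 69.4
```

```bash
python3 - <<'E'
from h import *
s=ctrl.read_state();print(s["torque"],s["force"],np.degrees(s["tool_rot"]),s["width"])
E
```

```text
[ 0.36060277 -0.46354203 -1.07909306] [2.25348888 1.51046453 1.05845964] [ 1.79915531e+02 -1.30499376e-01  1.25190523e+02] 27.16949753134149
```

Emit:
{"fn": "jog_arm", "kwargs": {
  "plan": [
    {"tx":0,"ty":0,"tz":0,"wx":0,"wy":0,"wz":0.08,"claw":1},
    {"tx":0,"ty":0,"tz":0,"wx":0,"wy":0,"wz":0.12,"claw":1},
    {"tx":0,"ty":0,"tz":0.006,"wx":0,"wy":0,"wz":0.12,"claw":1},
    {"tx":0,"ty":0,"tz":0.006,"wx":0,"wy":0,"wz":0.12,"claw":1}
  ]
}}

```text
clock: 13.05
eef_pos: [485.5, 24.5, 59.8]
tool_rot: [3.141, 0.001, 2.001]
force: [-0.9, -0.4, 19.9]
width: 26.8
gripper_force: 67.0
```

```bash
python3 - <<'E'
from h import *
s=ctrl.read_state();print(s["eef_pos"],s["torque"],s["force"],np.degrees(s["tool_rot"]),s["width"],s["gripper_force"])
p=shot("scene");t=shot("top")
a=cv2.resize(p["img"][150:270,290:430],(466,400),interpolation=2)
b=cv2.resize(p["img"][130:340,220:440],(330,400))
save(dict(img=np.hstack([a,b])),"home.png")
w=cloud(p);q=w[(np.hypot(w[...,0]-486,w[...,1]-26)<30)&(w[...,2]>40)&(w[...,2]<66)];print(np.percentile(q[:,2],[5,50,95]))
E
```

```text
[485.48051161  24.48018473  59.76689981] [ 0.23181032  0.43614725 -0.09143495] [-0.88934446 -0.36855115 19.92497985] [1.79941928e+02 5.06504930e-02 1.14633798e+02] 26.829360307699815 66.99830990284681
[43.48982813 51.92139416 64.44060781]
```

View pics/home.png

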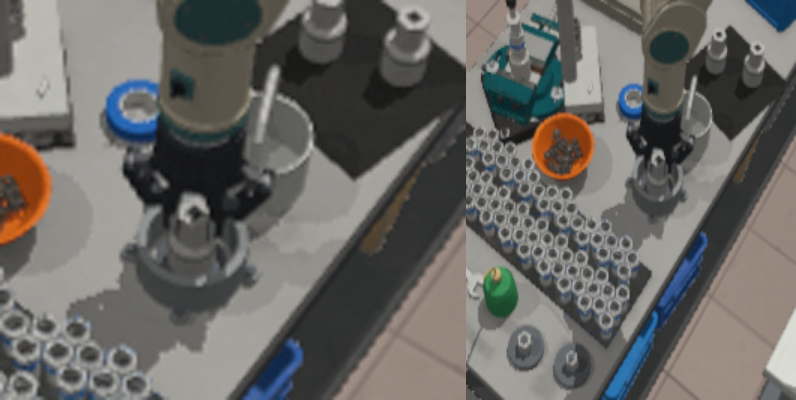

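```bash
python3 -c "
from cell import ctrl
print(ctrl.finish_job())"
```

```text
the job is handed in; nothing more can be done
None
```

The pot stands upright on the bench beside the housing. The first socket I tried fits: it went fully down on the nut, the nut stopped it when turned either way, and it is still held in the gripper. I did not try the other two sockets, which stand on the mat. The job is handed in at about 13 s; I have not seen the verdict.

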